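# Set out the tall slate at the sandwich stall

### The arm

A 6-joint arm with a two-finger parallel gripper is mounted at the origin on the work surface. World frame = base frame: x ahead of the robot, y to its left, z up, the work surface at z = 0. Lengths are in mm, angles in rad, forces in N, time in s.
With the tool pointing down it reaches from about 325 to 925 mm from the base axis. Payload 3.1 kg.
Tool frame: the origin (TCP) lies on the centre line of the jaws, within the pads' length; the fingertips stand 22 mm ahead of it and the grasp point (between the pads) lies 3 mm ahead of it; z points along the fingers, y is the line along which they close (so a half turn about z gives the same grasp; the last joint's range is limited). The gripper opens to 85 mm and grips with 20 to 120 N. Pads are 22 mm wide; open, the fingers measure 114 mm over their backs; the gripper's body (76 mm by 85 mm) begins 54 mm behind the grasp point. The pads swing forward as they close: fully open they stand 13 mm farther back than shut.
Start: joints at [1.034, 0.217, 1.613, -0, 1.311, -0.112], TCP at [257.57, 569.471, 253.3] pointing down, gripper open.
Joint ranges: [-2.75, 2.75], [-0.78, 2.1], [0.31, 2.55], [-1.13, 4.27], [0.13, 2.63], [-2.58, 2.58]. Speed limits (rad/s): [2.79, 2.79, 3.14, 3.14, 3.14, 3.14].

### API

Orientations are given as [roll, pitch, yaw] about the fixed x, y, z axes, in that order (R = Rz(yaw) Ry(pitch) Rx(roll)).
In Python, from plant import observe, read_camera, camera_model, hand_in gives the robot as it stands.
- The arm moves only by the tool servo_tool, never from a script. Its argument "moves" is a list that holds one entry, the list of rows, each a list of 7 numbers: the opening, from 0 (shut) to 1 (fully open), then the shift along the tool's x, y, z in m, then the turn, a rotation vector about the tool's x, y, z in degrees. A call has 1 to 10 rows; each row shifts and turns the commanded pose from where the row before left it, along the tool's axes as they then stand; what a row does not reach is not made up. A row lasts 1/8 s, in which the tool goes at most 62.5 mm and 10.7 degrees, less where a joint would pass 70% of its speed; a pose out of reach is approached as far as the arm can. A call is refused whole if a number of a shift passes 0.0625 or a number of a turn 10.7, either way. A call with a gripper value outside its range is refused whole. The fingers move at their own pace and stop on an object; the grip force is fixed at half the most. Time passes only in rows, so rows that do not move let the fingers close. It gives the time, the measured TCP pose, the force, the opening and the grip force at its end, in the units of the state.
- observe(): the state, without advancing time (a new reading comes with each control period).
- read_camera(name): name is "scene" or "top" or "wrist"; returns the picture (384x512x3 uint8, red, green, blue); there is no depth.
- camera_model(name): a dict with "K" (3x3 intrinsics, pixels), "extrinsics" (4x4, takes a point from camera to world coordinates). Camera axes: x right, y down, z forward; pixel columns grow to the right and rows downward; lengths in mm; the calibration is good to about 2 mm. A picture is of the moment at which its call begins: read the wrist's pose just before it. camera_model takes no time and is no camera call; for the wrist camera it gives the pose at the moment of the call.
- hand_in(): hands the job in; it is judged then, once.
The state is a dict: "time_s": time; "q": joint angles; "qvel": joint speeds; "tau": joint torques, N m; "tcp_pos": TCP position; "tcp_rot": TCP orientation; "contact_force": force on the tool from outside, world axes, zero at the start; "wrist_torque": the same for the moment, N m; "grip_width": finger opening in mm; "grip_force": force on a finger pad.
Only numpy, scipy, OpenCV 4.12 (cv2) and the standard library are available. Lean on these libraries where they do the work, as an engineer would, in place of code of your own. Each camera call takes 0.05 s, during which the arm holds its last target. There are 200 camera calls.

### The job

Draw the tall, narrow slate up out of the three framed slates leaning against the bread crate, and stand it upright in the slot of the empty wooden sign foot, about in the middle of the slot. Lower it all the way to the bottom of the slot before letting go. The other two slates must stay leaning against the crate: do not topple them, lift them out or drag them away.

Things in the scene. Friction and masses are not known exactly. Their poses are not given: they have to be found in the camera images.
- tall_slate: Tall narrow wood-framed slate: panel 12 mm thick (its x), 110 wide (y), 220 tall (z), 0.2 to 0.4 kg. Origin: centre of its bottom edge; z runs up the panel; x is its normal, away from crate and robot. Starts leaning about 10 degrees, top towards the robot, as rear, middle or front of three touching parallel slates. Its top 100 mm stand clear above them: pinch it there across x, firmly (it can swing).
- foot: Empty wooden sign foot, fixed: 110 mm (x) by 150 (y), 82 high, with a slot along its whole y, open at the top and both ends. Slot floor 10 mm above the table; slot 22 mm wide up to 60 mm height, then flaring to 50 mm at the top. Origin: on the table under the slot's middle; z up. The slate's width goes along y, either face forward. Leave the other foot, which holds a small slate.
- wide_slate: Wide low framed slate of the same leaning stack, loose, stays there: 12 mm thick (x), 200 wide (y), 115 tall (z), 0.3 kg. Origin: centre of its bottom edge; z up the panel. The stack leans on the rim of a fixed crate of loaves, 100 mm high, 150 x 240 mm, on its robot side. A slate settles back 12 mm when one behind it is drawn.
- square_slate: Small square framed slate of the same leaning stack, loose, stays there: 12 mm thick (x), 120 wide (y), 120 tall (z), 0.2 kg. Origin: centre of its bottom edge; z runs up the panel.
Things that resemble listed ones, but are neither listed nor needed, are in the scene too. What is shaped like the wide_slate but pink is not meant.

How it is judged:
By the outcome, as a careful person would: the job done as asked, in the order asked, and still so for the second after the job is handed in, with the robot touching nothing.
It also fails if it takes over 42 s, if anything falls off the work surface, if the arm or the gripper's body presses on something with over 40 N, if the wrist force passes 120 N, or if a joint passes its speed limit or range.

## Working session

There is one attempt and no reset: what is moved stays moved. The work goes in short steps, Python scripts to look and compute and a tool call to move; the robot and the scene stay as the last step left them, time stands still between calls to the robot, and variables do not carry over. Pictures are saved under pics/ and viewed, at most 10 in all, crops included, and the job is handed in when it is done.

Besides the shell and the picture viewer there is one more tool, called after "Emit:" as a command line: name --argument value ..., lists and objects as JSON in quotes. servo_tool: Moves the arm, as the interface text tells. Its arguments: {"type":"object","properties":{"moves":{"type":"array"}},"required":["moves"]}

```bash
mkdir -p pics; ls
python3 - <<'E'
from plant import *
import cv2,numpy as np
for n in ["scene","top"]:
    im=read_camera(n); cv2.imwrite(f"pics/{n}0.png",cv2.cvtColor(im,cv2.COLOR_RGB2BGR))
    m=camera_model(n); print(n,np.round(m["K"],1).tolist(),np.round(m["extrinsics"],3).tolist())
s=observe();print(s)
E
```

```text
pics
scene [[457.3, 0.0, 253.3], [0.0, 457.3, 194.6], [0.0, 0.0, 1.0]] [[-0.268, 0.768, -0.582, 1028.375], [0.963, 0.21, -0.168, 148.423], [-0.007, -0.605, -0.796, 792.368], [0.0, 0.0, 0.0, 1.0]]
top [[382.7, 0.0, 254.6], [0.0, 382.7, 191.8], [0.0, 0.0, 1.0]] [[-0.016, -0.984, 0.18, 334.421], [-1.0, 0.02, 0.018, -31.532], [-0.021, -0.18, -0.983, 808.618], [0.0, 0.0, 0.0, 1.0]]
{'time_s': 0.1, 'q': array([ 1.03380846e+00,  2.17684380e-01,  1.61481345e+00, -3.82521353e-05,
        1.31131338e+00, -1.12189237e-01]), 'qvel': array([ 2.44570225e-03,  3.25270116e-05, -2.61710965e-03,  5.25489460e-05,
       -9.94327208e-04,  8.37897492e-04]), 'tau': array([ 2.50030998e-04, -3.98076332e+01, -3.04972100e+01, -1.59574711e-05,
        4.20506985e-03, -1.29280403e-05]), 'tcp_pos': array([257.20470681, 568.84666151, 252.07452091]), 'tcp_rot': array([-3.13938390e+00, -2.11659289e-04,  2.71680365e+00]), 'contact_force': array([-0.19886173,  0.36317836, -0.53406486]), 'wrist_torque': array([ 0.01175483, -0.04230099,  0.01354708]), 'grip_force': 0.0, 'grip_width': 85.39683559660978}
```

View pics/scene0.png

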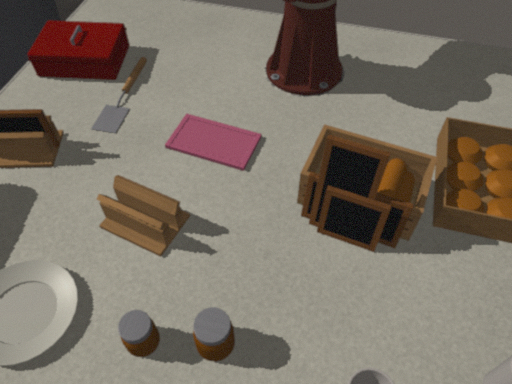

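View pics/top0.png

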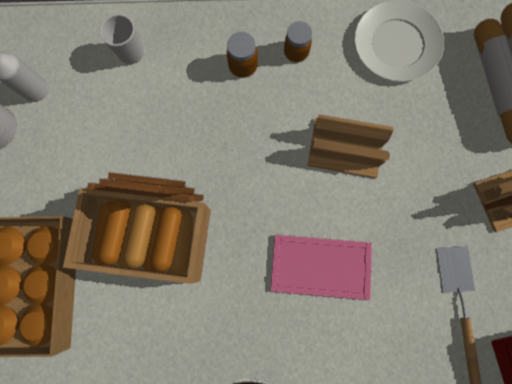

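Scene: the tall slate candidates are the framed dark panel rising at scene (352,170) in the crate stack, the low square slate at scene (352,218), the wide slate's edges at (313,190)/(402,222), and the small slate in the other foot at (22,125). By the description I pick the tall one at (352,170). The empty foot is at scene (145,215), top (348,145). I'll check both in a close crop.

Run:
```python
import cv2,numpy as np
a=cv2.imread("pics/scene0.png");b=cv2.imread("pics/top0.png")
g=lambda im:cv2.convertScaleAbs(im,alpha=1.5)
A=cv2.resize(a[110:260,290:440],(400,400),interpolation=3)
B=cv2.resize(b[155:215,70:220],(400,160),interpolation=3)
C=cv2.resize(b[105:185,300:400],(250,200),interpolation=3)
D=cv2.resize(a[165:260,90:200],(250,216),interpolation=3)
o=np.zeros((600,800,3),np.uint8);o[:400,:400]=A;o[:160,400:]=B;o[170:370,400:650]=C;o[380:596,400:650]=D
cv2.imwrite("pics/crop1.png",g(o))
```

```text
(no output)
```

View pics/crop1.png

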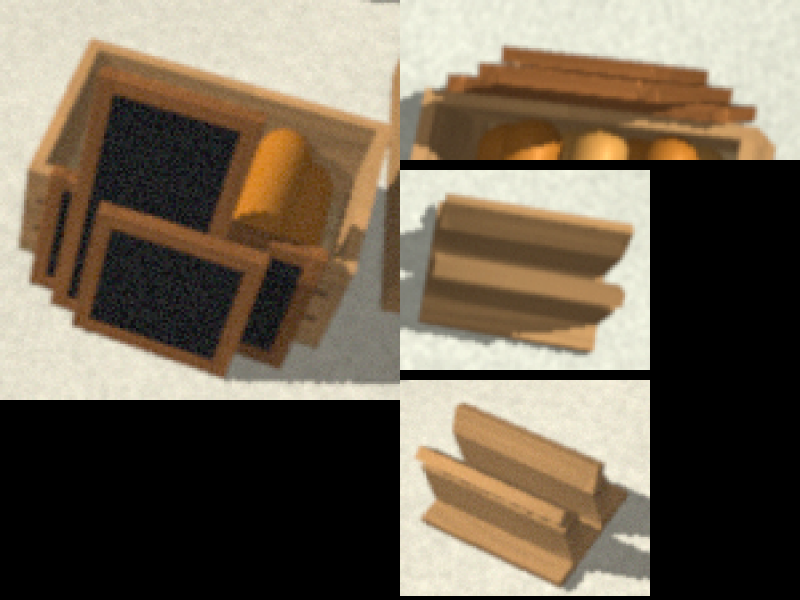

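```bash
cat > h.py <<'E'
from plant import *
import cv2,numpy as np
def ray(n,uv,m=None):
    m=m or camera_model(n);E=np.array(m["extrinsics"]);d=np.linalg.inv(m["K"])@[*uv,1]
    return E[:3,3],E[:3,:3]@d
def onz(n,uv,z,m=None):
    o,d=ray(n,uv,m);return o+d*(z-o[2])/d[2]
def proj(n,p,m=None):
    m=m or camera_model(n);E=np.array(m["extrinsics"]);c=E[:3,:3].T@(np.array(p)-E[:3,3]);c=np.array(m["K"])@c;return c[:2]/c[2]
E
python3 - <<'E'
from h import *
np.set_printoptions(precision=1,suppress=True)
sc=lambda x,y:(290+x/2.667,110+y/2.667)
for nm,p,z in [("tTL",(102,68),217),("tTR",(266,115),217),("tBL",(52,303),0),("sTL",(100,202),119),("sTR",(268,255),119),("sBL",(73,325),1),("sBR",(230,376),1),("wBL",(33,280),1),("wBR",(285,365),1),("wTR",(325,252),114)]:
    P=onz("scene",sc(*p),z);t=proj("top",P);print(nm,P,t,"cropB",400+(t[0]-70)*2.667,(t[1]-155)*2.667)
f=lambda x,y:(300+(x-400)/2.5,105+(y-170)/2.5)
g=lambda x,y:(90+(x-400)/2.273,165+(y-380)/2.273)
for nm,p in [("far ridge L",(445,196)),("far ridge R",(632,227)),("near ridge L",(434,257)),("near R",(620,290))]:
    print(nm,onz("top",f(*p),82))
for nm,p in [("frontridge L",(420,449)),("R",(570,514)),("rear L",(460,405)),("R",(605,462))]:
    print(nm,onz("scene",g(*p),82))
E
```

```text
tTL [448.1 118.8 217. ] [166.2 190.3] cropB 656.4790400577508 94.22801893322082
tTR [462.  226.4 217. ] [ 99.2 183.1] cropB 477.7753833452187 74.99957655798616
tBL [491.4 114.2   0. ] [193.7 189. ] cropB 730.0133728258595 90.78412819592283
sTL [479.5 135.1 119. ] [171.  183.6] cropB 669.2931059593959 76.16731980426678
sTR [494.9 253.1 119. ] [108.  176.7] cropB 501.45676064172915 57.99876222391491
sBL [507.7 133.8   1. ] [184.8 181.7] cropB 706.0427226855372 71.31323930004298
sBR [521.1 254.7   1. ] [129.5 176.9] cropB 558.7273186673476 58.28017880776341
wBL [474.7  95.6   1. ] [202.2 196.4] cropB 752.635228676338 110.47755333638702
wBR [500.7 293.2   1. ] [111.5 186.4] cropB 510.55806879055285 83.73863927633123
wTR [478.  291.2 114. ] [ 88.4 186.5] cropB 448.9634604382878 84.12612203053708
far ridge L [ 620.1 -147.7   82. ]
far ridge R [ 590.6 -293.7   82. ]
near ridge L [ 569.5 -136.7   82. ]
near R [ 539.3 -280.2   82. ]
frontridge L [ 590.6 -292.1   82. ]
R [ 618.9 -141.9   82. ]
rear L [ 536.6 -280.6   82. ]
R [ 561.6 -133.4   82. ]
```

The crop shows the tall slate is the middle of three: square in front, wide behind. Its top corners are at scene (328,135) and (390,153). The empty foot's slot is clear.

```bash
cat >> h.py <<'E'
from scipy.spatial.transform import Rotation as Ro
def tcp():
    s=observe();return np.array(s["tcp_pos"]),Ro.from_euler("xyz",s["tcp_rot"])
def toolrot(yawdeg,lean=0):
    # tool y along the slate normal (heading yawdeg), z down the slate leaning back by lean deg
    B=Ro.from_euler("z",yawdeg,degrees=True)*Ro.from_euler("y",-lean,degrees=True)
    n,u=B.apply([1,0,0]),B.apply([0,0,1])
    return Ro.from_matrix(np.c_[np.cross(n,-u),n,-u])
def plan(p,R,n,p0=None,R0=None):
    # per-row tool-frame shift (mm) and turn (deg)
    if p0 is None:p0,R0=tcp()
    rv=(R0.inv()*R).as_rotvec();d=(p-p0)/n
    print("turn/row",np.round(np.degrees(rv)/n,2),"total shift tool",np.round(R0.inv().apply(p-p0),1))
    for i in range(n):
        print(np.round((R0*Ro.from_rotvec(rv*i/n)).inv().apply(d),1).tolist())
E
python3 - <<'E'
from h import *
np.set_printoptions(precision=2,suppress=True)
p,R=tcp();m=camera_model("wrist");E=np.array(m["extrinsics"])
print("cam in tool",R.inv().apply(E[:3,3]-p),(R.inv().as_matrix()@E[:3,:3]).tolist(),m["K"])
plan(np.array([520,-60,340]),toolrot(-9),12)
E
```

```text
cam in tool [  72.01   -0.74 -119.74] [[0.0005887705500748093, -0.9570170052219772, -0.29003121394980264], [0.9999991180262534, 0.00021818015236816735, 0.001310093177909125], [-0.0011905023952332062, -0.29003172949416745, 0.9570162896161526]] [[305.02   0.   250.42]
 [  0.   305.02 193.75]
 [  0.     0.     1.  ]]
turn/row [-0.01  0.01  6.22] total shift tool [-498.6 -464.8  -87. ]
[-41.5, -38.7, -7.3]
[-45.5, -34.0, -7.3]
[-48.9, -28.9, -7.3]
[-51.8, -23.4, -7.3]
[-54.0, -17.7, -7.3]
[-55.6, -11.7, -7.3]
[-56.5, -5.6, -7.3]
[-56.8, 0.6, -7.3]
[-56.4, 6.7, -7.3]
[-55.3, 12.8, -7.3]
[-53.6, 18.7, -7.3]
[-51.3, 24.4, -7.3]
```

Run:
```python
from h import *
plan(np.array([500,30,345]),toolrot(-8),10)
```

```text
turn/row [-0.01  0.01  7.37] total shift tool [-443.3 -391.1  -92.2]
[-44.3, -39.1, -9.2]
[-49.0, -33.1, -9.2]
[-52.8, -26.5, -9.2]
[-55.8, -19.6, -9.3]
[-57.8, -12.2, -9.3]
[-58.9, -4.7, -9.3]
[-59.0, 2.9, -9.3]
[-58.2, 10.4, -9.3]
[-56.4, 17.8, -9.3]
[-53.6, 24.9, -9.3]
```

Emit:
servo_tool --moves '[[[1,-0.044,-0.039,-0.009,0,0,7.4],[1,-0.049,-0.033,-0.009,0,0,7.4],[1,-0.053,-0.0265,-0.009,0,0,7.4],[1,-0.056,-0.0195,-0.009,0,0,7.4],[1,-0.058,-0.012,-0.009,0,0,7.4],[1,-0.059,-0.005,-0.009,0,0,7.4],[1,-0.059,0.003,-0.009,0,0,7.4],[1,-0.058,0.01,-0.009,0,0,7.4],[1,-0.056,0.018,-0.009,0,0,7.4],[1,-0.054,0.025,-0.009,0,0,7.4]]]'

```text
time_s: 1.35
tcp_pos: [499.3, 28.2, 343.3]
tcp_rot: [-3.141, -0.0, 1.421]
contact_force: [1.6, 0.2, -0.0]
grip_width: 85.3
grip_force: 0.0
```

Emit:
servo_tool --moves '[[[1,0,0,0,0,0,0],[1,0,0,0,0,0,0]]]'

```text
time_s: 1.6
tcp_pos: [498.6, 30.1, 342.6]
tcp_rot: [-3.14, -0.001, 1.425]
contact_force: [-0.5, 0.4, 0.8]
grip_width: 85.3
grip_force: 0.0
```

Run:
```python
from h import *
import json
m=camera_model("wrist");im=read_camera("wrist");cv2.imwrite("pics/w1raw.png",im[:,:,::-1])
json.dump({k:np.array(v).tolist() for k,v in m.items() if k in("K","extrinsics")},open("w1.json","w"))
cv2.imwrite("pics/w1.png",cv2.resize(im[:,:,::-1],(800,600),interpolation=3))
s=observe();print(s["time_s"],s["tcp_pos"],s["tcp_rot"])
```

```text
1.65 [498.36787774  30.76525233 342.51729152] [-3.13980367e+00 -4.89046651e-04  1.42646353e+00]
```

View pics/w1.png

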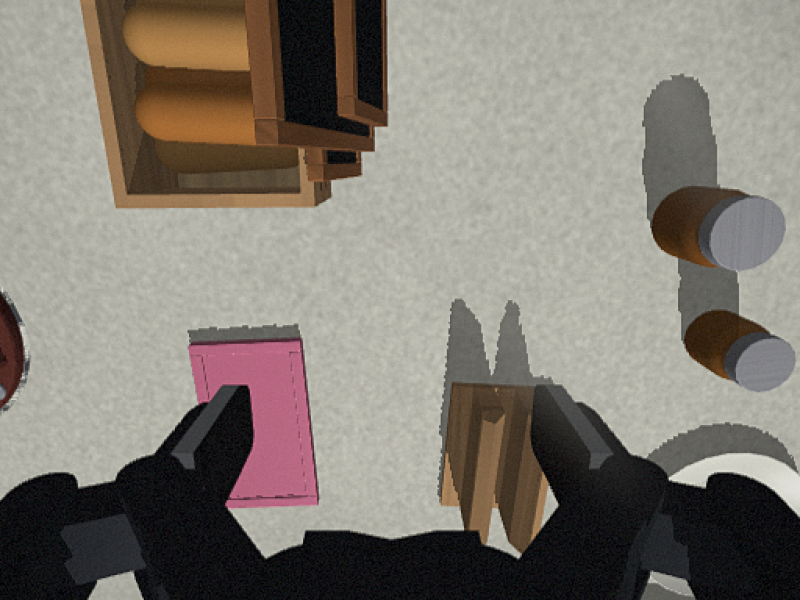

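The picture shows the stack at the top, with the tall slate's near end top corners at (254,121) and (279,119). The foot is at (495,450), partly hidden by a finger.

Run:
```python
from h import *
import json
np.set_printoptions(precision=1,suppress=True)
m=json.load(open("w1.json"));f=lambda x,y:((x+.5)*.64-.5,(y+.5)*.64-.5)
for p,z in [((254,121),217),((279,119),219),((247,0),217),((276,0),219)]: print(onz("w",f(*p),z,m))
for p,z in [((450,384),0),((545,384),0),((441,505),0)]: print("foot base",onz("w",f(*p),z,m))
a=cv2.imread("pics/w1raw.png")[235:355,275:365]
cv2.imwrite("pics/c2.png",cv2.convertScaleAbs(cv2.resize(a,(450,600),interpolation=2),alpha=1.7))
```

```text
[447.5 128.9 217. ]
[460.  127.8 219. ]
[456.  179.3 217. ]
[469.3 176.8 219. ]
foot base [ 539.1 -134.2    0. ]
foot base [ 639.4 -148.8    0. ]
foot base [ 511.8 -286.3   -0. ]
```

View pics/c2.png

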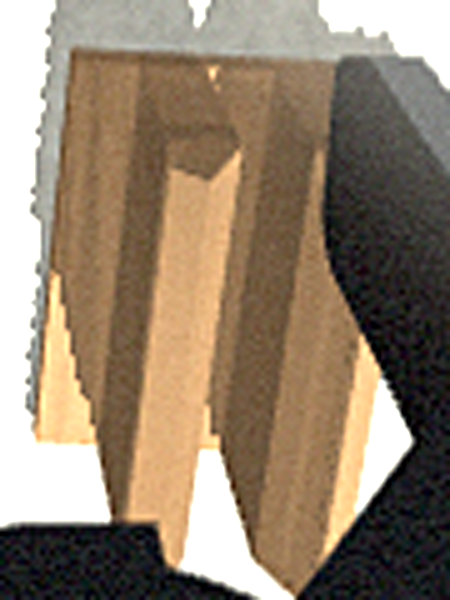

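Run:
```python
from h import *
R=toolrot(-8,9.5);u=-R.apply([0,0,1]);top=np.array([461,171,218.])
plan(top+50*u,R,4)
```

```text
turn/row [-2.4  -0.   -0.07] total shift tool [133.3 -65.3  75.4]
[33.3, -16.3, 18.8]
[33.4, -17.1, 18.1]
[33.4, -17.8, 17.4]
[33.4, -18.4, 16.7]
```

Emit:
servo_tool --moves '[[[1,0.0333,-0.0163,0.0188,-2.4,0,0],[1,0.0333,-0.017,0.018,-2.4,0,0],[1,0.0333,-0.018,0.0174,-2.4,0,0],[1,0.0333,-0.0184,0.0167,-2.4,0,0],[1,0,0,0,0,0,0],[1,0,0,0,0,0,0]]]'

```text
time_s: 2.4
tcp_pos: [453.5, 172.1, 268.3]
tcp_rot: [2.974, 0.0, 1.428]
contact_force: [-0.7, -1.1, -0.6]
grip_width: 85.6
grip_force: 0.0
```

Run:
```python
from h import *
import json
m=camera_model("wrist");im=read_camera("wrist");cv2.imwrite("pics/w2raw.png",im[:,:,::-1])
json.dump({k:np.array(v).tolist() for k,v in m.items() if k in("K","extrinsics")},open("w2.json","w"))
cv2.imwrite("pics/w2.png",cv2.convertScaleAbs(cv2.resize(im[:,:,::-1],(800,600),interpolation=3),alpha=1.4))
s=observe();print(s["time_s"],s["tcp_pos"],s["tcp_rot"])
```

```text
2.45 [454.14276906 171.53523734 268.81781611] [ 2.97293507e+00 -1.09861621e-04  1.42656630e+00]
```

View pics/w2.png

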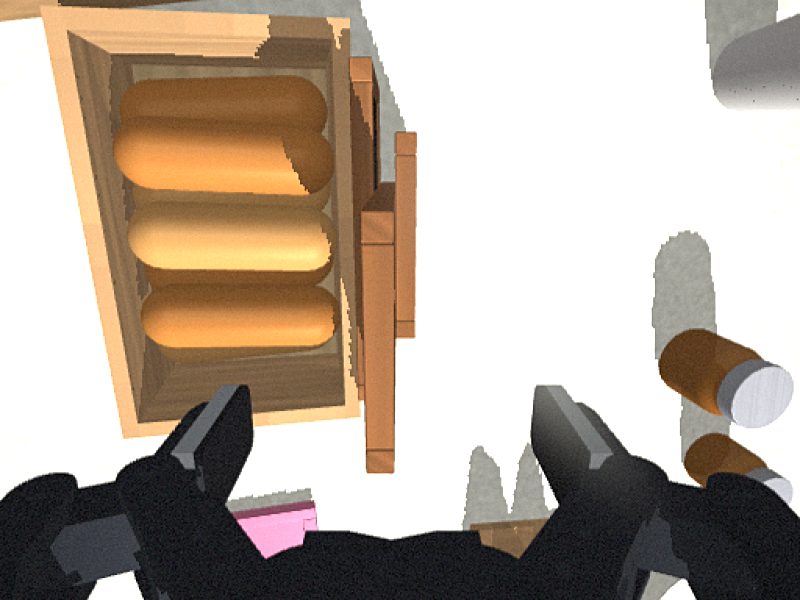

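The picture shows the tall slate's top face with corners (362,212), (393,212), (367,472) and (394,472). It sits between the jaws, slightly left of centre.

Run:
```python
from h import *
import json
np.set_printoptions(precision=1,suppress=True)
m=json.load(open("w2.json"));f=lambda x,y:((x+.5)*.64-.5,(y+.5)*.64-.5)
C=[onz("w",f(*p),z,m) for p,z in [((362,212),217),((393.5,212),219),((367,472),217),((394.5,472),219)]]
print(np.array(C));c=np.mean(C,0);d=(C[0]+C[1]-C[2]-C[3])/2;yaw=-np.degrees(np.arctan2(d[0],d[1]));print(c,np.linalg.norm(d),yaw)
R=toolrot(yaw,9.5);u=-R.apply([0,0,1])
p0,R0=tcp();plan(c+45*u,R,1);plan(c-39*u,R,3)
```

```text
[[460.8 226.3 217. ]
 [471.6 224.8 219. ]
 [445.8 120.3 217. ]
 [457.  118.7 219. ]]
[458.8 172.5 218. ] 107.0932569504832 -7.952014789030831
turn/row [ 0.2  0.1 -0.3] total shift tool [ 1.6 -4.   5.8]
[1.6, -4.0, 5.8]
turn/row [ 0.1  0.  -0.1] total shift tool [ 1.7 -4.2 89.8]
[0.6, -1.4, 29.9]
[0.5, -1.4, 30.0]
[0.5, -1.4, 30.0]
```

Emit:
servo_tool --moves '[[[1,0.0015,-0.004,0.01,0,0,0],[1,0,0,0.03,0,0,0],[1,0,0,0.03,0,0,0],[1,0,0,0.02,0,0,0],[1,0,0,0,0,0,0]]]'

```text
time_s: 3.08
tcp_pos: [463.8, 169.9, 176.3]
tcp_rot: [2.979, 0.002, 1.424]
contact_force: [0.5, 0.2, -0.4]
grip_width: 85.6
grip_force: 0.0
```

Emit:
servo_tool --moves '[[[0,0,0,0,0,0,0],[0,0,0,0,0,0,0],[0,0,0,0,0,0,0],[0,0,0,0,0,0,0],[0,0,0,0,0,0,0],[0,0,0,0,0,0,0]]]'

```text
time_s: 3.82
tcp_pos: [465.5, 171.2, 179.3]
tcp_rot: [2.973, -0.0, 1.425]
contact_force: [-1.0, -0.4, 4.1]
grip_width: 11.2
grip_force: 58.7
```

Emit:
servo_tool --moves '[[[0,0,0,-0.005,0,0,0],[0,0,0,-0.008,0,0,0],[0,0,0,-0.01,0,0,0],[0,0,0,-0.01,0,0,0],[0,0,0,-0.01,0,0,0],[0,0,0,-0.01,0,0,0]]]'

```text
time_s: 4.58
tcp_pos: [456.0, 172.4, 231.6]
tcp_rot: [2.975, -0.0, 1.425]
contact_force: [0.4, -0.8, -2.5]
grip_width: 11.2
grip_force: 58.7
```

Emit:
servo_tool --moves '[[[0,0,0,-0.01,0,0,0],[0,0,0,-0.01,0,0,0],[0,0,0,-0.01,0,0,0],[0,0,0,-0.01,0,0,0],[0,0,0,-0.01,0,0,0],[0,0,0,-0.01,0,0,0],[0,0,0,-0.01,0,0,0],[0,0,0,-0.01,0,0,0],[0,0,0,-0.01,0,0,0]]]'

```text
time_s: 5.7
tcp_pos: [441.4, 174.6, 320.3]
tcp_rot: [2.974, -0.0, 1.425]
contact_force: [0.8, -0.7, -2.7]
grip_width: 11.2
grip_force: 58.8
```

Run:
```python
from h import *
a=read_camera("scene")[:,:,::-1];b=read_camera("top")[:,:,::-1]
o=np.hstack([cv2.resize(a[40:280,240:480],(400,400)),cv2.resize(b[100:300,40:240],(400,400))])
cv2.imwrite("pics/lift.png",cv2.convertScaleAbs(o,alpha=1.4))
```

```text
(no output)
```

View pics/lift.png

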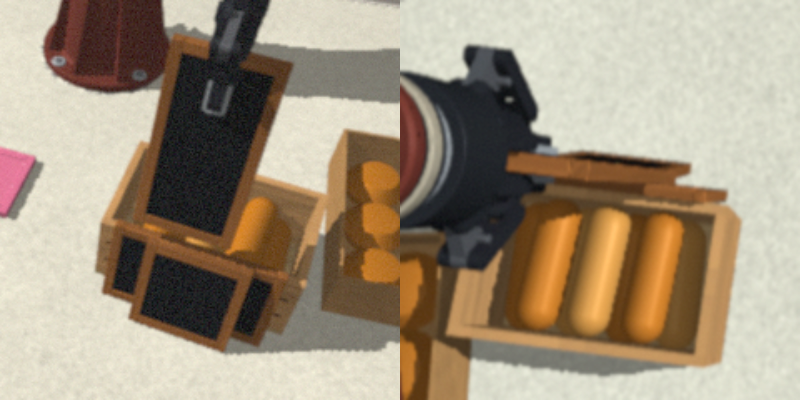

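The slate is drawn clear (lower edge over the rim), and the square and wide slates remain leaning. Next: lift a little more, then carry it to the foot.

Emit:
servo_tool --moves '[[[0,0,0,-0.02,0,0,0],[0,0,0,0,0,0,0]]]'

```text
time_s: 6.05
tcp_pos: [439.1, 175.3, 341.0]
tcp_rot: [2.971, -0.001, 1.425]
contact_force: [-0.1, -0.2, -2.2]
grip_width: 11.4
grip_force: 58.9
```

Run:
```python
from h import *
plan(np.array([579.7,-216,315]),toolrot(-10.8),14)
print(tcp()[0])
```

```text
turn/row [ 0.7  -0.02  0.18] total shift tool [-366.8  188.7   58.4]
[-26.2, 13.5, 4.2]
[-26.2, 13.6, 4.0]
[-26.1, 13.7, 3.9]
[-26.1, 13.9, 3.7]
[-26.0, 14.0, 3.5]
[-26.0, 14.1, 3.4]
[-25.9, 14.2, 3.2]
[-25.9, 14.3, 3.0]
[-25.8, 14.5, 2.9]
[-25.8, 14.6, 2.7]
[-25.8, 14.7, 2.5]
[-25.7, 14.8, 2.4]
[-25.7, 14.9, 2.2]
[-25.6, 15.0, 2.0]
[439.05237957 175.29007417 340.99848441]
```

Emit:
servo_tool --moves '[[[0,-0.014,0.0065,0.002,0,0,0],[0,-0.0262,0.0135,0.004,0.7,0,0.18],[0,-0.0262,0.0136,0.004,0.7,0,0.18],[0,-0.0262,0.0138,0.004,0.7,0,0.18],[0,-0.026,0.0139,0.0037,0.7,0,0.18],[0,-0.026,0.014,0.0035,0.7,0,0.18],[0,-0.026,0.0141,0.0034,0.7,0,0.18],[0,-0.026,0.0142,0.0032,0.7,0,0.18]]]'

```text
time_s: 7.05
tcp_pos: [512.8, -37.7, 323.8]
tcp_rot: [3.062, -0.002, 1.403]
contact_force: [0.3, -0.4, -2.2]
grip_width: 11.3
grip_force: 58.8
```

Emit:
servo_tool --moves '[[[0,-0.026,0.0143,0.003,0.7,0,0.18],[0,-0.026,0.0145,0.003,0.7,0,0.18],[0,-0.026,0.0146,0.0027,0.7,0,0.18],[0,-0.0258,0.0147,0.0025,0.7,0,0.18],[0,-0.0258,0.0148,0.0024,0.7,0,0.18],[0,-0.0258,0.0149,0.0022,0.7,0,0.18],[0,-0.018,0.011,0.002,1.3,0,0.3],[0,0,0,0,0,0,0],[0,0,0,0,0,0,0]]]'

```text
time_s: 8.18
tcp_pos: [580.0, -223.8, 310.4]
tcp_rot: [-3.126, -0.004, 1.379]
contact_force: [0.1, -0.5, -3.2]
grip_width: 10.8
grip_force: 58.9
```

Run:
```python
from h import *
import json
m=camera_model("wrist");im=read_camera("wrist");cv2.imwrite("pics/w3raw.png",im[:,:,::-1])
json.dump({k:np.array(v).tolist() for k,v in m.items() if k in("K","extrinsics")},open("w3.json","w"))
a=read_camera("scene")[:,:,::-1]
b=read_camera("top")[:,:,::-1]
cv2.imwrite("pics/s3raw.png",a);cv2.imwrite("pics/t3raw.png",b)
o=np.zeros((600,800,3),np.uint8);o[:,:450]=cv2.resize(im[:,112:400,::-1],(450,600));o[:300,450:]=cv2.resize(a[110:260,60:235],(350,300));o[300:,450:]=cv2.resize(b[60:210,260:435],(350,300))
cv2.imwrite("pics/w3.png",cv2.convertScaleAbs(o,alpha=1.5))
p,R=tcp();print(p,observe()["time_s"]);plan(np.array([579.7,-216,315]),toolrot(-10.8),1)
```

```text
[ 580.36428193 -223.07455547  311.51880593] 8.325
turn/row [-0.81 -0.22 -0.12] total shift tool [ 6.8 -2.  -3.4]
[6.8, -2.0, -3.4]
```

View pics/w3.png

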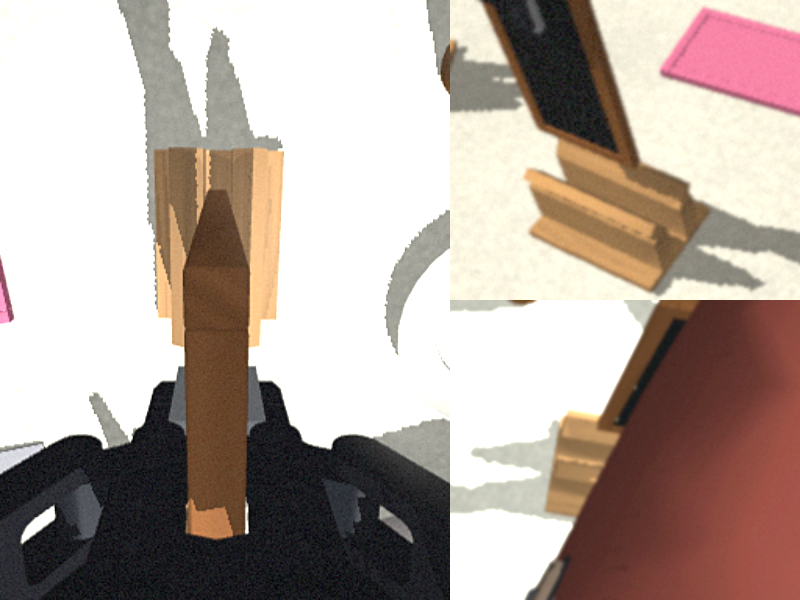

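The wrist view shows the slate held straight above the foot. The foot base ends are at about (155,150)/(283,150) and (157,317)/(276,319), and the slate's lower end is at (219,190).

Run:
```python
from h import *
import json
np.set_printoptions(precision=1,suppress=True)
m=json.load(open("w3.json"));f=lambda x,y:(112+(x+.5)/1.5625-.5,(y+.5)/1.5625-.5)
z=0
C=np.array([onz("w",f(*p),z,m) for p in [(154.5,150),(283,150),(157,318),(276.5,318)]])
print(C,C.mean(0));e=(C[0]+C[1]-C[2]-C[3])/2;print(np.linalg.norm(e),np.linalg.norm(C[1]-C[0]),np.linalg.norm(C[3]-C[2]),-np.degrees(np.arctan2(e[0],e[1])))
# ridge tops z=82 far end visible
D=np.array([onz("w",f(*p),82,m) for p in [(172,345),(261,345)]]);print("ridge far end",D,D.mean(0))
# slate lower end
p,R=tcp();b=p+R.apply([55,0,181]);print("pred slate end px",(proj("w",b,m)-[112,0])*1.5625)
```

```text
[[ 540.2 -132.7    0. ]
 [ 648.7 -153.7    0. ]
 [ 508.  -281.7    0. ]
 [ 619.7 -302.8    0. ]] [ 579.2 -217.7    0. ]
152.15063446749429 110.54796102753618 113.64319812801332 -11.599446084569172
ridge far end [[ 531.5 -281.3   82. ]
 [ 600.  -294.1   82. ]] [ 565.8 -287.7   82. ]
pred slate end px [214.1 188.1]
```

Run:
```python
from h import *
plan(np.array([578.2,-217.5,300]),toolrot(-11.2),1)
```

```text
turn/row [-0.82 -0.22  0.28] total shift tool [ 5.  -3.  11.6]
[5.0, -3.0, 11.6]
```

Emit:
servo_tool --moves '[[[0,0.005,-0.003,0.012,-0.8,-0.2,0.3],[0,0,0,0.02,0,0,0],[0,0,0,0.02,0,0,0],[0,0,0,0,0,0,0],[0,0,0,0,0,0,0]]]'

```text
time_s: 8.95
tcp_pos: [578.7, -218.3, 259.5]
tcp_rot: [-3.141, -0.0, 1.374]
contact_force: [0.5, -0.1, -2.1]
grip_width: 11.4
grip_force: 58.9
```

Run:
```python
from h import *
plan(np.array([578.2,-217.5,191]),toolrot(-11.2),1)
m=camera_model("wrist");im=read_camera("wrist")[:,:,::-1];a=read_camera("scene")[:,:,::-1]
o=np.zeros((600,800,3),np.uint8);o[:,:450]=cv2.resize(im[:,112:400],(450,600));o[:300,450:]=cv2.resize(a[110:260,60:235],(350,300))
cv2.imwrite("pics/w4.png",cv2.convertScaleAbs(o,alpha=1.5))
```

```text
turn/row [-0.02 -0.   -0.07] total shift tool [ 0.7 -0.6 68.5]
[0.7, -0.6, 68.5]
```

View pics/w4.png

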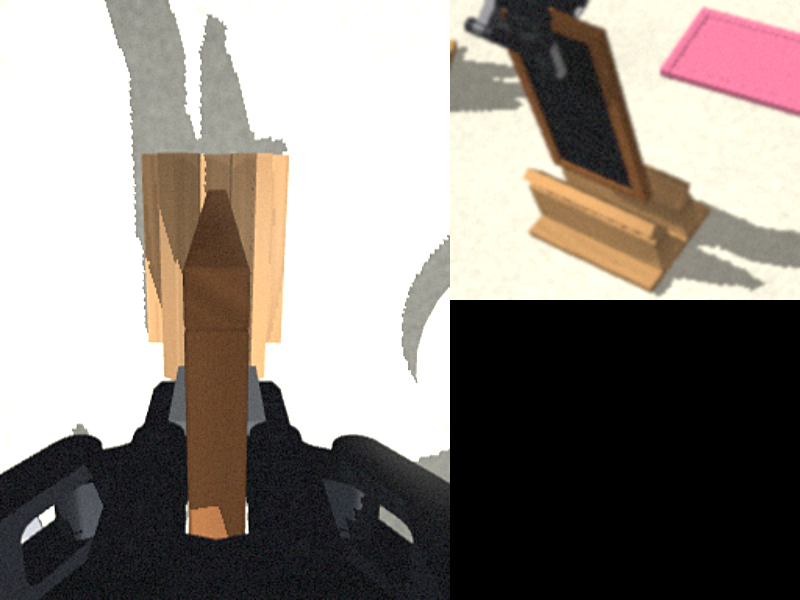

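The slate's lower end (218,190) is centred on the slot (about 204–232), so I lower it.

Emit:
servo_tool --moves '[[[0,0,0,0.012,0,0,0],[0,0,0,0.012,0,0,0],[0,0,0,0.012,0,0,0],[0,0,0,0.01,0,0,0],[0,0,0,0.008,0,0,0],[0,0,0,0.006,0,0,0],[0,0,0,0,0,0,0]]]'

```text
time_s: 9.93
tcp_pos: [578.3, -218.0, 199.0]
tcp_rot: [-3.14, -0.0, 1.374]
contact_force: [0.3, -0.1, -2.8]
grip_width: 11.2
grip_force: 58.8
```

Emit:
servo_tool --moves '[[[0,0,0,0.003,0,0,0],[0,0,0,0.002,0,0,0],[0,0,0,0.002,0,0,0],[0,0,0,0,0,0,0]]]'

```text
time_s: 10.42
tcp_pos: [578.5, -218.1, 192.5]
tcp_rot: [-3.141, -0.0, 1.374]
contact_force: [-0.3, -0.2, -3.2]
grip_width: 11.5
grip_force: 58.9
```

Emit:
servo_tool --moves '[[[0,0,0,0.001,0,0,0],[0,0,0,0.001,0,0,0],[0,0,0,0,0,0,0]]]'

```text
time_s: 10.8
tcp_pos: [578.8, -218.2, 191.2]
tcp_rot: [3.141, -0.0, 1.374]
contact_force: [-0.2, 0.3, -0.2]
grip_width: 11.7
grip_force: 59.2
```

Emit:
servo_tool --moves '[[[0,0,0,0.001,0,0,0],[0,0,0,0,0,0,0]]]'

```text
time_s: 11.05
tcp_pos: [579.1, -218.2, 191.1]
tcp_rot: [3.141, 0.0, 1.374]
contact_force: [-1.5, 0.9, 4.8]
grip_width: 11.3
grip_force: 60.1
```

The slate has bottomed out: the vertical force rose to +4.8 N at exactly the predicted height. Now release gently and back off.

Emit:
servo_tool --moves '[[[0.2,0,0,0,0,0,0],[0.4,0,0,0,0,0,0],[0.7,0,0,0,0,0,0],[1,0,0,0,0,0,0],[1,0,0,0,0,0,0],[1,0,0,-0.02,0,0,0],[1,0,0,-0.04,0,0,0],[1,0,0,-0.05,0,0,0],[1,0,0,-0.04,0,0,0],[1,0,0,0,0,0,0]]]'

```text
time_s: 12.3
tcp_pos: [580.9, -219.3, 347.3]
tcp_rot: [3.13, 0.003, 1.374]
contact_force: [0.5, 0.9, -0.2]
grip_width: 85.3
grip_force: 0.0
```

Run:
```python
from h import *
a=read_camera("scene")[:,:,::-1];w=read_camera("wrist")[:,:,::-1]
o=np.hstack([cv2.resize(a[60:300,60:440],(475,300)),cv2.resize(w[:,112:400],(225,300))])
cv2.imwrite("pics/end.png",cv2.convertScaleAbs(o,alpha=1.4));s=observe();print(s["time_s"],s["grip_width"],s["contact_force"],s["tcp_pos"])
```

```text
12.4 85.25743935013921 [ 1.09599929  0.48078718 -0.19437493] [ 578.83875644 -218.3076372   341.25612101]
```

View pics/end.png

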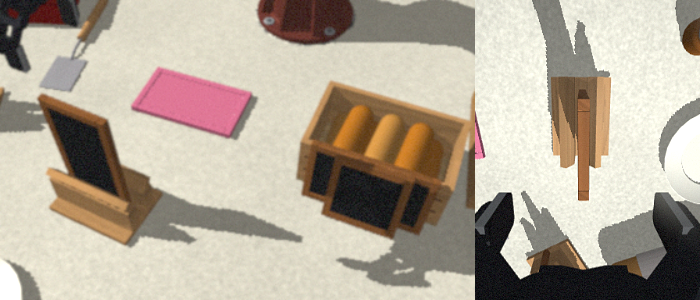

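The tall slate stands upright in the slot at (85,150). The square and wide slates still lean on the crate at (365,195), and the robot is clear.

```bash
python3 -c "
from plant import *
print(hand_in())"
```

```text
the job is handed in; nothing more can be done
None
```

I drew out the tall slate and stood it upright, near the middle of the empty foot's slot and lowered to the slot floor; the other two slates still lean on the crate, and I handed the job in with about 12.4 s used of the 42 s.

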